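# Find the gear that matches the master, prove the mesh, and put it in the tray

### The arm

A 6-joint arm with a two-finger parallel gripper is mounted at the origin on the work surface; the furniture and walls round the work are solid. World frame = base frame: x ahead of the robot, y to its left, z up, the work surface at z = 0. Lengths are in mm, angles in rad, forces in N, time in s.
With the tool pointing down it reaches from about 375 to 900 mm from the base axis. Payload 3.1 kg.
Tool frame: the origin (TCP) lies at the very end of the fingers, on their centre line; the grasp point (between the pads) lies 19 mm behind it (bot.grip_point_offset is the distance from the TCP to the grasp point, in mm); z points along the fingers, y is the line along which they close (so a half turn about z gives the same grasp; the last joint's range is limited). The gripper opens to 87 mm and grips with 3 to 60 N. Pads are 19 mm wide; open, the fingers measure 117 mm over their backs; the gripper's body (75 mm by 190 mm) begins 51 mm behind the grasp point.
Start: joints at [1.024, 0.527, 1.433, -0, 1.181, -0.178], TCP at [224.686, 583.192, 222.548] pointing down, gripper open.
Joint ranges: [-3.08, 3.08], [-0.75, 2.2], [0.22, 2.44], [-1.43, 4.57], [0, 2.65], [-2.85, 2.85]. Speed limits (rad/s): [2.79, 2.79, 3.14, 3.14, 3.14, 3.14].

### API

Orientations are given as a unit quaternion [x, y, z, w].
In Python, from rig import readout, imaging, ticket, bot gives the robot as it stands.
- The arm moves only by the tool play_rows, never from a script. Its argument "motion" is a list that holds one entry, the list of rows, each a list of 7 numbers: the finger opening in mm, from 0 to 87, then the shift along the tool's x, y, z in mm, then the turn, a rotation vector about the tool's x, y, z in degrees. A call has 1 to 20 rows; each row shifts and turns the commanded pose from where the row before left it, along the tool's axes as they then stand; what a row does not reach is not made up. A row lasts 1/8 s, in which the tool goes at most 62.5 mm and 10.7 degrees, less where a joint would pass 70% of its speed; a pose out of reach is approached as far as the arm can. A call with a gripper value outside its range is refused whole. The fingers move at their own pace and stop on an object; the grip force is fixed at half the most. Time passes only in rows, so rows that do not move let the fingers close. It gives the time, the measured TCP pose, the force, the opening and the grip force at its end, in the units of the state.
- readout.get_obs(): the state, without advancing time (a new reading comes with each control period).
- imaging.camera(name): name is "scene" or "side" or "wrist"; returns a dict with "image" (384x512x3 uint8, red, green, blue), "z_map" (384x512 float32, mm along the optical axis (not along the pixel's ray), 0 where there is no reading), "vfov" (degrees; the focal length in pixels is half the picture's height over the tangent of half this angle, whatever the lens; pixels are square), "cx", "cy" (the principal point, pixels), "xyz" and "attitude" of the camera in the world. Camera axes: x right, y up, looking along -z (the intrinsics and any distortion apply to the point x, -y, -z); pixel columns grow to the right and rows downward; lengths in mm; the calibration is good to about 2 mm. A picture is of the moment at which its call begins.
- ticket.hand_in(): hands the job in; it is judged then, once.
The state is a dict: "clock": time; "joints": joint angles; "qd": joint speeds; "tau": joint torques, N m; "position": TCP position; "orientation": TCP orientation; "ft_force": force on the tool from outside, world axes, zero at the start; "moment": the same for the moment, N m; "gripper_width": finger opening in mm; "grip_force": force on a finger pad.
Only numpy, scipy, OpenCV 4.12 (cv2) and the standard library are available. Lean on these libraries where they do the work, as an engineer would, in place of code of your own. Each camera call takes 0.05 s, during which the arm holds its last target. There are 200 camera calls.

### The job

On the sloped rack lie three wooden gears of one diameter; find the one with as many teeth as the master gear on the test stand, pick it up by its hub and bring it flat into full mesh with the master, level with it. Keeping it in mesh, turn it by its hub so that it drives the master round by a good quarter turn either way, without the gripper touching the master, then set it down (not dropped) flat in the open tray, hub up. Leave the other two gears lying where they are on the rack and do not disturb the tools round about.

Things in the scene. Friction and masses are not known exactly. Their poses are not given: they have to be found in the camera images.
- gear_10_center (a point): 10-tooth plywood gear, matches the master: 85 mm over tips, 56 at roots, 22 thick, ~0.15 kg; round wooden hub, 28 mm diameter, stands 45 mm above its upper face (67 tall in all). Point on the axis 33.5 mm above the underside. z: out through the hub. A tooth gap lies along -x; teeth 18 degrees either side of it, then every 36. Starts tilted 30 degrees on the rack, x up the slope, y level
- gear_15_center (a point): the gear with 15 finer teeth (does not match): otherwise of the same size, hub and frame as the 10-tooth gear; lies on the rack
- gear_7_center (a point): the gear with 7 coarse teeth (does not match): otherwise of the same size, hub and frame as the 10-tooth gear; lies on the rack
- rack: fixed rack: board 112 x 312 mm sloping up 30 degrees to the left (away from the middle of the table), 14 mm high ledge along the low edge, 6 mm battens between three places 100 mm apart along its y. Origin on the table under the middle of the board (upper face 46 mm up there); x points to the high side. Which gear lies in which place varies
- test_stand: fixed test stand: a flat plate 110 (x) x 230 (y) mm, 18 mm thick, origin at the middle of its underside. The master gear turns on a post at y = +60 mm; the bare part of the plate on the -y side is for the gear under test
- master_center (a point): on the master gear's axis at its upper face, 42 mm above the table; axes of the test stand. Master: 10 teeth, same form and size as the 10-tooth gear without its hub, disc 20 to 42 mm above the table; post end and cap reach 50 mm, within 12 mm of the axis. Full mesh: axes 72 mm apart (tips touch at 85, teeth bottom at 70.5; play about 4 mm)
- master (a joint): turning angle of the master gear on its post, rad, growing counter-clockwise from above; it turns freely with slight friction. At 0 one of its teeth lies along the test stand's +x axis (the others every 36 degrees from it)
- master_mark (a point): point on the master's upper face on that tooth, 36 mm from the axis; turns with the master
- tray: fixed open tray of light wood, 145 x 145 mm outside, walls 6 mm thick and 26 mm high, floor 6 mm thick; origin at the middle of its underside on the table
- tape_measure: black tape measure, 77 x 86 x 39 mm, a bystander; origin at the middle of its underside
- screwdriver: screwdriver with a red handle, 211 mm long, a bystander; origin at the middle of its underside
There are look-alikes about, which are no part of the job. What is shaped like the part that bears gear_10_center but green or yellow is not meant.

How it is judged (in metres and radians):
On the way, in this order (a step that is already met when the one before it is completed fails the run):
1. the 10-tooth gear is in mesh with the master, flat and level with it (horizontal distance between gear_10_center and master_center below 0.078 m and z of gear_10_center in the frame of master_center between 0 and 0.0235 m and angle between gear_10_center's own z axis and vertical below 0.15 rad), for 0.2 s.
2. still in mesh, it has driven the master round by more than 60 degrees (all of step 1 and distance of master_mark from where it was at the start of the episode above 0.036 m), for 0.05 s.
At the end, for the whole second after the job is handed in: the 10-tooth gear lies at rest flat on the tray's floor, hub up (tilt under 0.1 rad, inside the walls), and the other two gears lie on the rack within 25 mm of where they started (horizontal distance between gear_10_center and tray below 0.045 m and z of gear_10_center in the frame of tray below 0.045 m and angle between gear_10_center's own z axis and vertical below 0.1 rad and linear speed of gear_10 below 0.02 m/s and distance of each of gear_15_center, gear_7_center from where it was at the start of the episode below 0.025 m); the robot touches nothing.
It fails at once if the robot touches the master gear (more than 1 N) (contact force between any of the fingers, the arm and master above 1 N).
It fails at once if the 10-tooth gear is dropped (falls free faster than 0.8 m/s, a drop of over 30 mm) (contact force between gear_10 and anything else below 0.01 N and linear speed of gear_10 above 0.8 m/s).
It fails at once if a tool round about is moved by more than 30 mm (distance of any of tape_measure, screwdriver from where it was at the start of the episode above 0.03 m).
It also fails if it takes over 54 s, if anything falls off the work surface, if the arm or the gripper's body presses on something with over 40 N, if the wrist force passes 120 N, or if a joint passes its speed limit or range.

## Working session

There is one attempt and no reset: what is moved stays moved. The work goes in short steps, Python scripts to look and compute and a tool call to move; the robot and the scene stay as the last step left them, time stands still between calls to the robot, and variables do not carry over. Pictures are saved under pics/ and viewed, at most 12 in all, crops included, and the job is handed in when it is done.

Besides the shell and the picture viewer there is one more tool, called after "Emit:" by a JSON object that holds its "method" and its "body", one argument or row to a line. play_rows: Moves the arm, as the interface text tells. Its arguments: {"type":"object","properties":{"motion":{"type":"array","items":{"type":"array","items":{"type":"array","items":{"type":"number"}}}}},"required":["motion"]}

```bash
mkdir -p pics; cat > h.py <<'E'
import numpy as np, cv2
from scipy.spatial.transform import Rotation as R
from rig import readout, imaging, ticket, bot
def cloud(c):
    z=c["z_map"];h,w=z.shape;f=h/2/np.tan(np.radians(c["vfov"])/2)
    u,v=np.meshgrid(np.arange(w),np.arange(h))
    P=np.stack([(u-c["cx"])/f*z,-(v-c["cy"])/f*z,-z],-1)
    P=P@R.from_quat(c["attitude"]).as_matrix().T+np.array(c["xyz"]); P[z==0]=np.nan
    return P
def save(c,n): cv2.imwrite(n,c["image"][...,::-1])
E
python3 - <<'E'
from h import *
import pickle
ims={}
for n in("scene","side","wrist"):
    c=imaging.camera(n); ims[n]=c
    print(n,{k:v for k,v in c.items() if k not in("image","z_map")},(c["z_map"]>0).mean())
pickle.dump(ims,open("a.pkl","wb"))
save(ims["scene"],"pics/s1.png");save(ims["side"],"pics/d1.png")
print(readout.get_obs())
E
```

```text
scene {'vfov': 54.46481231753969, 'cx': 252.76429242120162, 'cy': 182.98373381631924, 'xyz': array([-346.48065849, -623.92530736,  593.05987747]), 'attitude': array([ 0.47087936, -0.23288014, -0.39139899,  0.75554371])} 0.9891306559244791
side {'vfov': 43.42622952305921, 'cx': 253.1850327840831, 'cy': 195.32834854906446, 'xyz': array([ 591.6181631 , 1719.15956601,  811.35241379]), 'attitude': array([0.01238694, 0.54930999, 0.83507119, 0.02758985])} 0.9958597819010416
wrist {'vfov': 58.890861106993, 'cx': 252.07926010756066, 'cy': 192.0548172193137, 'xyz': array([150.14316523, 612.11051198, 383.50499198]), 'attitude': array([-0.12164667, -0.08225762,  0.55980569,  0.81550804])} 0.99603271484375
{'clock': 0.15, 'joints': array([ 1.02447113e+00,  5.28244654e-01,  1.43364003e+00, -1.34893540e-05,
        1.18144120e+00, -1.78522737e-01]), 'qd': array([ 0.00069812, -0.00208126, -0.00447857,  0.00057939,  0.00105211,
        0.00035822]), 'tau': array([ 6.91353125e-04, -4.40432346e+01, -1.76843083e+01,  6.33669645e-02,
        5.52503520e-02, -1.10731660e-04]), 'position': array([224.40546602, 582.69000943, 221.79115799]), 'orientation': array([ 1.82863812e-01,  9.83137872e-01, -8.12529823e-04, -3.01418200e-04]), 'ft_force': array([ 0.96083309, -0.63779157, -0.42479709]), 'moment': array([-0.04098243, -0.04309801,  0.03591957]), 'grip_force': 0.0, 'gripper_width': 87.05068758669597}
```

View pics/s1.png

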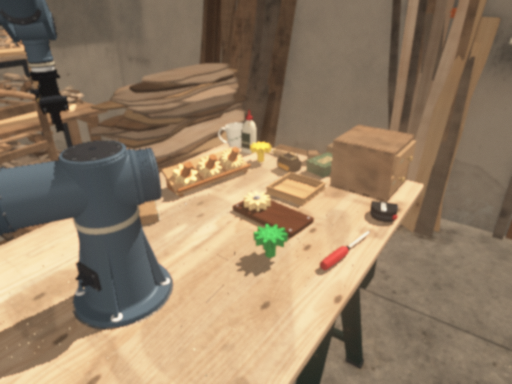

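View pics/d1.png

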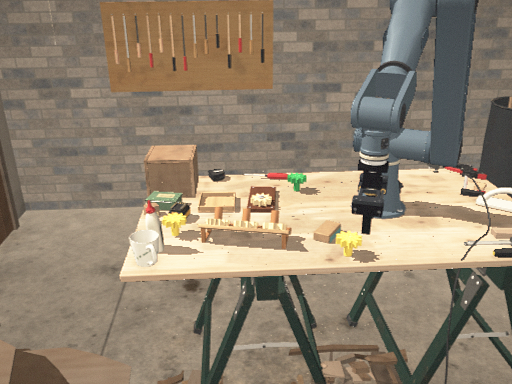

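The scene view shows the rack with its three natural-wood gears at about (205,170), the stand with the master at (257,200), the tray at (296,188), the tape measure at (383,211) and the screwdriver at (340,255). A green look-alike is at (270,237), and yellow ones at (261,150) in the scene view and (349,240), (173,222) in the side view.

```bash
python3 - <<'E'
from h import *
import pickle
ims=pickle.load(open("a.pkl","rb"))
P=cloud(ims["scene"])
for n,(u,v) in dict(rackL=(170,186),rackR=(246,166),g1=(185,175),g2=(208,163),g3=(230,156),master=(257,197),standL=(236,210),standB=(290,232),standR=(310,217),trayc=(296,188),trayL=(268,190),trayR=(322,184),green=(270,235),table=(220,240),tape=(383,210),sd=(340,255)).items(): print(n,P[v,u].round(0))
Q=cloud(ims["side"])
for n,(u,v) in dict(rackl=(203,232),rackr=(289,236),master=(261,200),tray=(217,202),block=(328,231),yel=(349,240),yel2=(173,222)).items(): print(n,Q[v,u].round(0))
c=ims["wrist"]; A=R.from_quat(c["attitude"]).as_matrix(); o=readout.get_obs(); T=R.from_quat(o["orientation"]).as_matrix()
print("cam in tool",T.T@(c["xyz"]-o["position"]));print((T.T@A).round(3)); print(T.round(3))
E
```

```text
rackL [413. 290.   9.]
rackR [667. 150.  25.]
g1 [432. 230.  60.]
g2 [524. 207.  76.]
g3 [619. 186.  74.]
master [464. -44.  45.]
standL [420.   5.   5.]
standB [ 393. -203.   18.]
standR [ 490. -212.   19.]
trayc [647. -76.   7.]
trayL [575. -10.  11.]
trayR [ 691. -150.   25.]
green [ 293. -204.   66.]
table [274. -54.   2.]
tape [ 620. -378.   35.]
sd [ 374. -357.   20.]
rackl [683. 242.  42.]
rackr [382. 212.  -2.]
master [465.  -9.  43.]
tray [640. -91.   5.]
block [252. 253.  34.]
yel [212. 381.  67.]
yel2 [787. 205.  66.]
cam in tool [  79.92200511    0.47491206 -161.69127048]
[[-0.     0.957  0.291]
 [ 1.     0.     0.   ]
 [ 0.     0.291 -0.957]]
[[-0.933  0.36  -0.001]
 [ 0.36   0.933 -0.001]
 [ 0.    -0.002 -1.   ]]
```

Emit:
{"method": "play_rows", "body": {
  "motion": [
    [[87,-42,-25,-8,0,0,0],[87,-42,-25,-8,0,0,0],[87,-42,-25,-8,0,0,0],[87,-42,-25,-8,0,0,0],[87,-42,-25,-8,0,0,0],[87,-42,-25,-8,0,0,0],[87,-42,-25,-8,0,0,0],[87,-42,-25,-8,0,0,0],[87,-42,-25,-8,0,0,0],[87,-42,-25,-8,0,0,0],[87,0,0,0,0,0,0],[87,0,0,0,0,0,0]]
  ]
}}

```text
clock: 1.65
position: [526.0, 198.9, 302.0]
orientation: [0.183, 0.983, -0.0, -0.001]
ft_force: [-0.3, 0.5, -0.4]
gripper_width: 87.0
grip_force: 0.0
```

```bash
python3 - <<'E'
from h import *
import pickle
c=imaging.camera("wrist");pickle.dump(c,open("b.pkl","wb"));save(c,"pics/w1.png")
o=readout.get_obs();print(o["clock"],o["position"],o["joints"])
E
```

```text
1.7 [525.65568551 199.39439263 302.02437635] [ 1.63549969e-01  3.58581641e-01  1.49050436e+00  4.94647971e-04
  1.29425846e+00 -1.04001570e+00]
```

View pics/w1.png

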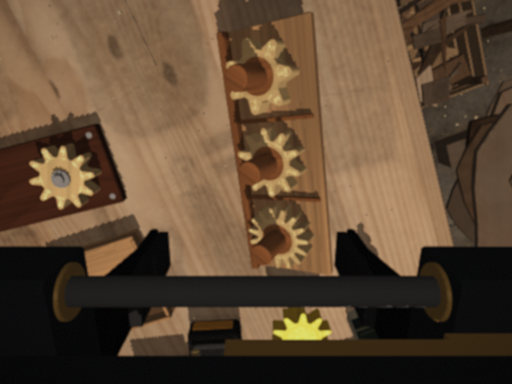

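The wrist view shows three gears on the rack: top (265,78), middle (273,162) and bottom (280,237), which looks fine-toothed. The master on its stand is at (62,177), the tray is partly hidden at (110,255), and a yellow look-alike is at (302,330). I'll enlarge the rack to count teeth.

```bash
python3 - <<'E'
from h import *
import pickle
c=pickle.load(open("b.pkl","rb"))
im=c["image"][25:275,205:335,::-1]
a=cv2.resize(im,None,fx=2.35,fy=2.35,interpolation=cv2.INTER_CUBIC)
b=cv2.resize(c["image"][100:250,5:135,::-1],None,fx=3.2,fy=3.2,interpolation=cv2.INTER_CUBIC)
h=588;pad=lambda x:cv2.copyMakeBorder(x,0,h-x.shape[0],0,0,cv2.BORDER_CONSTANT)
cv2.imwrite("pics/crop.png",np.hstack([pad(a),pad(b)]))
E
```

```text
(no output)
```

View pics/crop.png

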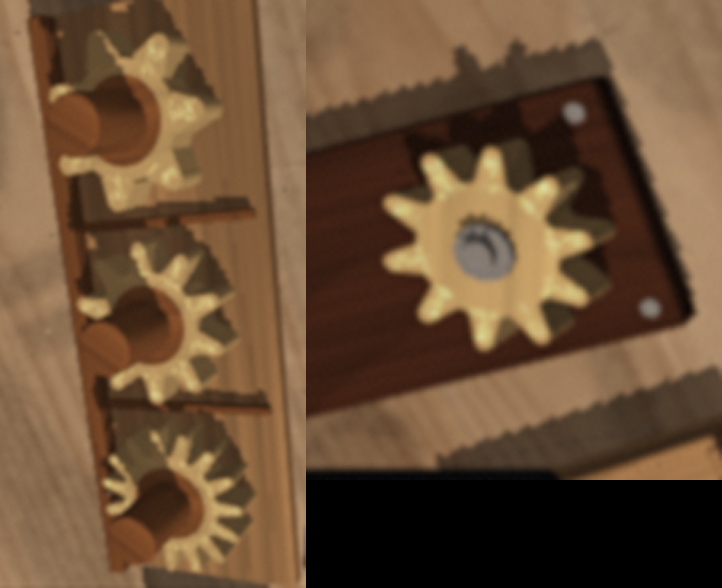

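The candidates are the top gear (265,78) with 7 coarse teeth, the middle one (273,162) with 10 teeth spaced like the master's, and the bottom one (280,237) with 15 fine teeth. The green and yellow ones are ruled out. The middle gear is the target.

```bash
cat > m.py <<'E'
from h import *
import pickle
c=pickle.load(open("b.pkl","rb"));P=cloud(c);im=c["image"].astype(int)
# board plane: strip right of gears
reg=np.zeros(P.shape[:2],bool);cv2.fillPoly(m:=np.zeros(reg.shape,np.uint8),[np.array([[300,18],[310,18],[327,262],[316,262]])],1)
q=P[m>0];q=q[~np.isnan(q).any(1)]
ctr=np.median(q,0);
for _ in range(4):
    cc=q.mean(0);n=np.linalg.svd(q-cc)[2][2];n*=np.sign(n[2]);q=q[abs((q-cc)@n)<4]
print("board n",n,"tilt",np.degrees(np.arccos(n[2])),"yaw of x",np.degrees(np.arctan2(-n[1],-n[0])),len(q),cc)
d=(P-cc)@n
for name,(a,b,u,v) in dict(g7=(25,110,220,305),g10=(115,197,233,310),g15=(198,268,243,315)).items():
    s=np.zeros(d.shape,bool);s[a:b,u:v]=1
    hs=d[s];hs=hs[(hs>40)&(hs<90)];top=np.median(hs[hs>np.percentile(hs,60)])
    t=P[s&(abs(d-top)<3)]
    uv=np.argwhere(s&(abs(d-top)<3)).astype(np.float32)
    (x,y),r=cv2.minEnclosingCircle(uv); k=np.median(t,0)
    f=P[s&(abs(d-22)<3)]
    print(name,"top h",top,"n",len(t),"centre",t.mean(0).round(1),k.round(1),"px",y,x,r,"face mean",f.mean(0).round(1),len(f))
# master
s=np.zeros(d.shape,bool);s[135:220,20:110]=1
s&=(abs(P[...,2]-42)<6)
M=P[s];xy=M[:,:2].astype(np.float32);(x,y),r=cv2.minEnclosingCircle(xy)
print("master z",np.median(M[:,2]),"c",x,y,r,"mean",xy.mean(0),len(M))
pc=np.array([x,y])
rel=P[...,:2]-pc;rho=np.hypot(rel[...,0],rel[...,1]);th=np.arctan2(rel[...,1],rel[...,0])
k=s&(rho>33)&(rho<41);z=np.exp(10j*th[k]).mean();print("tooth phase deg (mod 36)",np.degrees(np.angle(z))/10,abs(z),k.sum())
# post cap
k=(rho<14)&(P[...,2]>46);print("cap",P[k].mean(0),k.sum())
E
python3 m.py
```

```text
board n [-0.11739417 -0.4920507   0.86261504] tilt 30.38851986509385 yaw of x 76.58114124932028 2737 [536.43892134 272.11899132  69.52393007]
g7 top h 67.55137370262027 n 530 centre [436.2 217.  102.3] [436.1 217.1 102.5] px 237.0 78.08928680419922 14.23062801361084 face mean [441.6 245.   67. ] 1986
g10 top h 67.4612191343042 n 414 centre [532.7 193.9 102.2] [532.7 193.9 102.4] px 249.5454559326172 173.09091186523438 12.400110244750977 face mean [536.6 221.4  66.5] 1669
g15 top h 67.3585494130115 n 342 centre [629.6 170.8 102.1] [629.8 170.8 102.3] px 261.5 254.5 11.510964393615723 face mean [631.6 197.4  65.6] 1489
master z 41.814861068165726 c 465.7309265136719 -39.22923278808594 42.9286994934082 mean [465.32748 -37.15813] 2371
tooth phase deg (mod 36) 3.3535606947669434 0.7143268141533745 491
cap [466.49483124 -38.0194036   47.97064197] 163
```

```bash
cat >> m.py <<'E'
print("----")
o=readout.get_obs();T=R.from_quat(o["orientation"]).as_matrix();print("tool y yaw",np.degrees(np.arctan2(T[1,1],T[0,1])))
# master phase refined: centre by cap, least sqs over centre
best=[]
for C in (pc,np.array([465.7,-38.5])):
    rel=M[:,:2]-C;rho=np.hypot(*rel.T);th=np.arctan2(rel[:,1],rel[:,0]);k=(rho>34)&(rho<42)&(M[:,2]>40)
    z=np.exp(10j*th[k]).mean();print("phase",np.degrees(np.angle(z))/10,abs(z))
# stand plate (dark, z~18) via wrist + scene
S=pickle.load(open("a.pkl","rb"))
for nm,cc_ in (("wrist",c),("scene",S["scene"]),("side",S["side"])):
    Q=cloud(cc_);I=cc_["image"].astype(int)
    box=(Q[...,0]>370)&(Q[...,0]<550)&(Q[...,1]<60)&(Q[...,1]>-260)&(abs(Q[...,2]-18)<5)&(I.sum(-1)<260)
    r=cv2.minAreaRect(Q[box][:,:2].astype(np.float32));print(nm,"stand",r,box.sum())
    b=(Q[...,0]>540)&(Q[...,0]<760)&(Q[...,1]<30)&(Q[...,1]>-200)&(Q[...,2]>20)&(Q[...,2]<30)
    if b.sum(): print(nm,"tray",cv2.minAreaRect(Q[b][:,:2].astype(np.float32)),b.sum())
E
python3 m.py | sed '1,/----/d'
```

```text
tool y yaw 68.95149560657046
phase 3.292252835013026 0.7951716895913418
phase 3.313770883279573 0.8032356970155059
wrist stand ((461.2020263671875, -77.99787139892578), (189.7060546875, 109.8480453491211), 83.0357666015625) 6239
wrist tray ((661.6180419921875, -22.43954086303711), (182.68572998046875, 102.80030059814453), 0.5630731582641602) 569
scene stand ((448.8519592285156, -104.93720245361328), (218.00587463378906, 98.07321166992188), 83.3469009399414) 213
scene tray ((658.9532470703125, -77.32637786865234), (229.41429138183594, 184.87368774414062), 84.781005859375) 339
side stand ((426.866455078125, -26.118789672851562), (170.58224487304688, 74.77823638916016), 48.71248245239258) 63
side tray ((657.3802490234375, -73.94558715820312), (192.45252990722656, 199.68539428710938), 2.470911979675293) 178
```

Emit:
{"method": "play_rows", "body": {
  "motion": [
    [[87,0,0,10,0,0,-7.6],[87,0,0,10,-7.5,0,0],[87,0,0,10,-7.5,0,0],[87,0,0,10,-7.5,0,0],[87,0,0,10,-7.5,0,0],[87,0,0,0,0,0,0],[87,0,0,0,0,0,0]]
  ]
}}

```text
clock: 2.58
position: [528.5, 207.2, 254.2]
orientation: [0.113, 0.96, 0.256, 0.03]
ft_force: [-0.3, 0.4, -0.1]
gripper_width: 86.9
grip_force: 0.0
```

```bash
cat > to.py <<'E'
from h import *
import sys
# shift in tool axes to a world target
t=np.array([float(a) for a in sys.argv[1:4]]);o=readout.get_obs();T=R.from_quat(o["orientation"]).as_matrix()
print("clock",o["clock"],"pos",o["position"].round(1),"z",T[:,2].round(3),"yaw y",np.degrees(np.arctan2(T[1,1],T[0,1])).round(2),"tool shift",(T.T@(t-o["position"])).round(1),"j",o["joints"].round(2))
E
python3 to.py 527 170.3 144.7; python3 to.py 536.3 209.2 75.4
```

```text
clock 2.575 pos [528.5 207.2 254.2] z [ 0.116  0.485 -0.867] yaw y 76.63 tool shift [ -7.1 -86.1  76.8] j [-0.11  0.37  1.76  0.61  1.03 -1.77]
clock 2.575 pos [528.5 207.2 254.2] z [ 0.116  0.485 -0.867] yaw y 76.63 tool shift [ -7.1 -86.  156.9] j [-0.11  0.37  1.76  0.61  1.03 -1.77]
```

Emit:
{"method": "play_rows", "body": {
  "motion": [
    [[87,-2.4,-28.7,25,0,0,0],[87,-2.4,-28.7,25,0,0,0],[87,-2.3,-28.7,27,0,0,0],[87,0,0,20,0,0,0],[87,0,0,20,0,0,0],[87,0,0,15,0,0,0],[87,0,0,15,0,0,0],[87,0,0,10,0,0,0],[87,0,0,0,0,0,0],[87,0,0,0,0,0,0]]
  ]
}}

```text
clock: 3.82
position: [536.6, 208.4, 75.0]
orientation: [0.113, 0.959, 0.257, 0.031]
ft_force: [0.2, 0.9, -0.0]
gripper_width: 86.8
grip_force: 0.0
```

```bash
python3 to.py 536.3 209.2 75.4; python3 - <<'E'
from h import *
c=imaging.camera("wrist");save(c,"pics/w2.png")
E
```

```text
clock 3.825 pos [536.6 208.4  75. ] z [ 0.117  0.486 -0.866] yaw y 76.53 tool shift [ 0.4  0.8 -0. ] j [-0.1   0.69  1.87  0.87  0.71 -2.15]
```

View pics/w2.png

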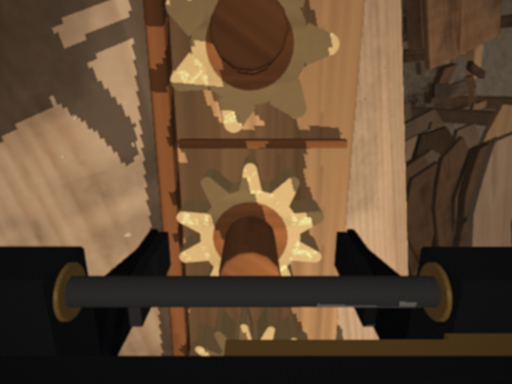

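The fingers straddle the middle gear's hub at (250,250), centred between the tips at about (150,245) and (350,245). Next I close and lift along the hub axis.

Emit:
{"method": "play_rows", "body": {
  "motion": [
    [[10,0,0,0,0,0,0],[10,0,0,0,0,0,0],[10,0,0,0,0,0,0],[10,0,0,0,0,0,0],[10,0,0,0,0,0,0],[10,0,0,0,0,0,0],[10,0,0,0,0,0,0],[10,0,0,0,0,0,0]]
  ]
}}

```text
clock: 4.88
position: [536.3, 208.3, 74.6]
orientation: [0.113, 0.959, 0.257, 0.03]
ft_force: [-0.1, -1.8, -1.1]
gripper_width: 27.3
grip_force: 30.0
```

Emit:
{"method": "play_rows", "body": {
  "motion": [
    [[10,0,0,-3,0,0,0],[10,0,0,-6,0,0,0],[10,0,0,-15,0,0,0],[10,0,0,-20,0,0,0],[10,0,0,-20,0,0,0],[10,0,0,-20,0,0,0],[10,0,0,-20,0,0,0],[10,0,0,0,6,0,0],[10,0,0,0,6,0,0],[10,0,0,0,6,0,0],[10,0,0,0,6,0,0],[10,0,0,0,6,0,0],[10,0,0,0,0,0,0],[10,0,0,0,0,0,0]]
  ]
}}

```text
clock: 6.62
position: [523.7, 157.5, 165.2]
orientation: [0.118, 0.993, 0.001, -0.0]
ft_force: [0.8, -0.6, -2.2]
gripper_width: 27.1
grip_force: 30.0
```

```bash
python3 to.py 440 -140 170; python3 - <<'E'
from h import *
import pickle
c=imaging.camera("wrist");save(c,"pics/w3.png");pickle.dump(c,open("c.pkl","wb"))
E
```

```text
clock 6.625 pos [523.7 157.5 165.2] z [-0.     0.001 -1.   ] yaw y 76.49 tool shift [  11.8 -308.8   -5.1] j [ 0.09  0.5   1.69  0.    0.95 -1.25]
```

View pics/w3.png

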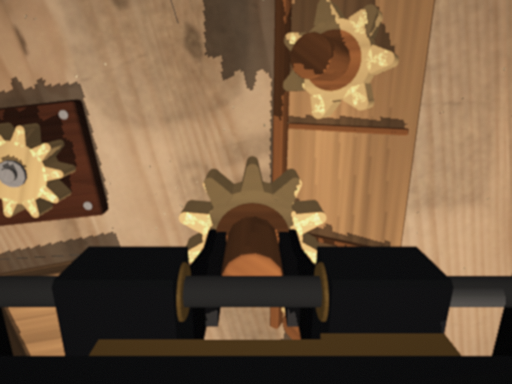

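The 10-tooth gear is held flat, with a tooth at (252,160) pointing exactly along tool +x. The master is at (12,172), and the 7-tooth gear at (330,58) is undisturbed.

```bash
python3 - <<'E'
from h import *
import pickle
c=pickle.load(open("c.pkl","rb"));P=cloud(c)
o=readout.get_obs();T=R.from_quat(o["orientation"]).as_matrix();L=(P-o["position"])@T
b=(abs(L[...,0])<46)&(abs(L[...,1])<46)&(L[...,2]>8)&(L[...,2]<22)
q=L[b];print("face below tcp",np.median(q[:,2]),q[:,2].std(),len(q),"y range",q[:,1].min(),q[:,1].max(),"x max",q[:,0].max())
k=q[:,0]>8
A=np.c_[q[k,:2],np.ones(k.sum())];print("plane",np.linalg.lstsq(A,q[k,2],rcond=None)[0])
# tips-circle centre from rim points
rho=np.hypot(q[:,0],q[:,1]);print("rho max",rho.max())
# phase of teeth
k=(rho>33)&(rho<41);z=np.exp(10j*np.arctan2(q[k,1],q[k,0])).mean();print("phase from tool x",np.degrees(np.angle(z))/10)
E
python3 to.py 440.5 -135.3 110;python3 to.py 447 -110 57
```

```text
face below tcp 12.955493346137505 2.046546905404591 6014 y range -39.59653553769402 41.72160777694687 x max 42.302522671536195
plane [ 4.51228910e-02 -1.04860699e-03  1.25199495e+01]
rho max 43.195280284410735
phase from tool x 0.4951567337024797
clock 6.675 pos [523.7 157.2 165. ] z [-0.001  0.001 -1.   ] yaw y 76.45 tool shift [  12.3 -303.9   54.8] j [ 0.09  0.5   1.69  0.    0.95 -1.25]
clock 6.675 pos [523.7 157.2 165. ] z [-0.001  0.001 -1.   ] yaw y 76.45 tool shift [  11.9 -277.8  107.8] j [ 0.09  0.5   1.69  0.    0.95 -1.25]
```

Emit:
{"method": "play_rows", "body": {
  "motion": [
    [[10,1.5,-38,0,0,0,0],[10,1.5,-38,0,0,0,0],[10,1.5,-38,0,0,0,0],[10,1.5,-38,0,0,0,0],[10,1.5,-38,0,0,0,0],[10,1.5,-38,0,0,0,0],[10,1.5,-38,0,0,0,0],[10,1.8,-38,0,0,0,1.2],[10,0,0,20,0,0,0],[10,0,0,20,0,0,0],[10,0,0,15,0,0,0],[10,0,0,0,0,0,0],[10,0,0,0,0,0,0]]
  ]
}}

```text
clock: 8.3
position: [441.4, -135.3, 110.3]
orientation: [0.128, 0.992, -0.0, 0.0]
ft_force: [0.1, -1.0, -2.1]
gripper_width: 27.0
grip_force: 30.0
```

```bash
python3 to.py 440.5 -135.3 56.5; python3 - <<'E'
from h import *
import pickle
c=imaging.camera("wrist");save(c,"pics/w4.png");pickle.dump(c,open("d.pkl","wb"))
o=readout.get_obs();T=R.from_quat(o["orientation"]).as_matrix();P=cloud(c);L=(P-o["position"])@T
b=(abs(L[...,0])<46)&(abs(L[...,1])<46)&(L[...,2]>8)&(L[...,2]<22);q=L[b];print(np.median(q[:,2]))
# master + tray + stand in this view
Q=P;s=(abs(Q[...,2]-42)<4)&(np.hypot(Q[...,0]-466,Q[...,1]+38.5)<50)
M=Q[s];print(len(M),cv2.minEnclosingCircle(M[:,:2].astype(np.float32)) if len(M) else 0)
C=np.array([465.9,-38.7]);rel=M[:,:2]-C;rho=np.hypot(*rel.T);k=(rho>34)&(rho<42);z=np.exp(10j*np.arctan2(rel[k,1],rel[k,0])).mean();print("phase",np.degrees(np.angle(z))/10,abs(z),k.sum())
E
```

```text
clock 8.3 pos [ 441.4 -135.3  110.3] z [ 0.001 -0.    -1.   ] yaw y 75.26 tool shift [ 0.9 -0.2 53.8] j [-0.54  0.5   1.94  0.    0.7  -1.85]
13.276666446146788
6678 ((465.3406066894531, -39.24483871459961), 42.46171569824219)
phase 3.795181954904602 0.7537789510634928 1109
```

View pics/w4.png

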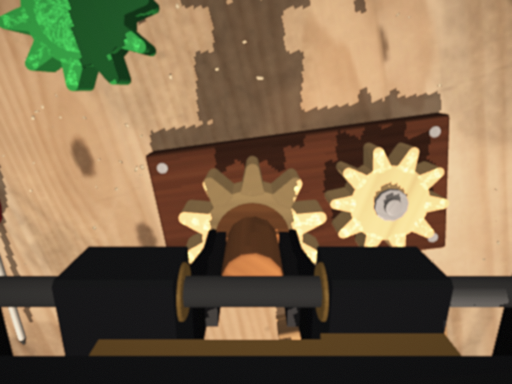

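The held gear at (252,200) sits beside the master at (391,203), and a master tooth at (335,203) points straight at it. The phase is right, so I lower and slide in.

Emit:
{"method": "play_rows", "body": {
  "motion": [
    [[10,0.5,0,15,0,0,0],[10,0.4,0,15,0,0,0],[10,0,0,12,0,0,0],[10,0,0,8,0,0,0],[10,0,0,3.8,0,0,0],[10,0,0,0,0,0,0],[10,0,0,0,0,0,0]]
  ]
}}

```text
clock: 9.22
position: [440.8, -134.6, 56.2]
orientation: [0.128, 0.992, -0.0, 0.0]
ft_force: [0.4, 0.2, -0.9]
gripper_width: 27.4
grip_force: 30.0
```

Emit:
{"method": "play_rows", "body": {
  "motion": [
    [[10,0,4,0,0,0,0],[10,0,4,0,0,0,0],[10,0,4,0,0,0,0],[10,0,3,0,0,0,0],[10,0,3,0,0,0,0],[10,0,3,0,0,0,0],[10,0,3,0,0,0,0],[10,0,2,0,0,0,0],[10,0,0,0,0,0,0],[10,0,0,0,0,0,0],[10,0,0,0,0,0,0]]
  ]
}}

```text
clock: 10.6
position: [447.1, -109.5, 56.0]
orientation: [0.128, 0.992, -0.0, 0.0]
ft_force: [0.1, 0.1, -0.9]
gripper_width: 27.1
grip_force: 30.0
```

```bash
cat > v.py <<'E'
from h import *
import sys
c=imaging.camera("wrist");save(c,sys.argv[1])
o=readout.get_obs();T=R.from_quat(o["orientation"]).as_matrix();P=cloud(c);L=(P-o["position"])@T
b=(abs(L[...,0])<46)&(abs(L[...,1])<40)&(L[...,2]>8)&(L[...,2]<22);q=L[b];print("face",np.median(q[:,2]))
k=(L[...,1]>32)&(abs(P[...,2]-42)<5)&(np.hypot(P[...,0]-466,P[...,1]+39)<46);M=P[k]
C=np.array([465.6,-39.]);rel=M[:,:2]-C;rho=np.hypot(*rel.T);k=(rho>34)&(rho<42);z=np.exp(10j*np.arctan2(rel[k,1],rel[k,0])).mean();print("phase",np.degrees(np.angle(z))/10,abs(z),"mean z",M[:,2].mean(),"dist tcp",np.hypot(*(C-o["position"][:2])))
E
python3 v.py pics/w5.png; python3 to.py 447 -110 56.5
```

```text
face 13.161591751526874
phase 4.896094058017535 0.468073003528703 mean z 41.895790390163675 dist tcp 72.88491239819784
clock 10.65 pos [ 447.2 -109.5   56. ] z [ 0. -0. -1.] yaw y 75.32 tool shift [ 0.  -0.5 -0.5] j [-0.48  0.61  1.98 -0.    0.55 -1.8 ]
```

View pics/w5.png

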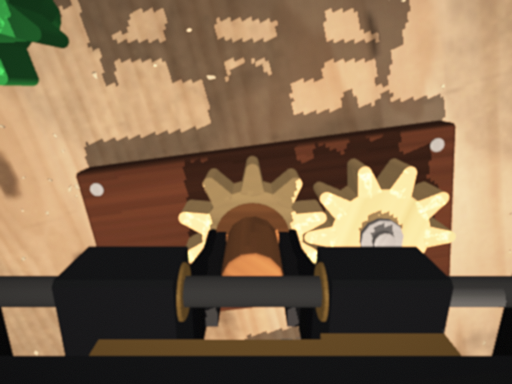

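The gears are in mesh at (310,225), 73 mm apart and with no force. Now I turn the gear clockwise.

Emit:
{"method": "play_rows", "body": {
  "motion": [
    [[10,0,0,0,0,0,3],[10,0,0,0,0,0,6],[10,0,0,0,0,0,6],[10,0,0,0,0,0,6],[10,0,0,0,0,0,6],[10,0,0,0,0,0,6],[10,0,0,0,0,0,6],[10,0,0,0,0,0,6],[10,0,0,0,0,0,6],[10,0,0,0,0,0,6],[10,0,0,0,0,0,6],[10,0,0,0,0,0,6],[10,0,0,0,0,0,6],[10,0,0,0,0,0,6],[10,0,0,0,0,0,6],[10,0,0,0,0,0,6],[10,0,0,0,0,0,6],[10,0,0,0,0,0,6],[10,0,0,0,0,0,0],[10,0,0,0,0,0,0]]
  ]
}}

```text
clock: 13.15
position: [447.0, -109.5, 56.0]
orientation: [0.864, 0.503, -0.0, -0.0]
ft_force: [-0.9, -1.1, -1.8]
gripper_width: 27.2
grip_force: 30.0
```

```bash
python3 to.py 447 -110 56.5; python3 v.py pics/w6.png
```

```text
clock 13.15 pos [ 447.  -109.5   56. ] z [-0. -0. -1.] yaw y -29.59 tool shift [-0.5  0.2 -0.5] j [-0.48  0.61  1.98 -0.    0.55  0.03]
face 13.296606035447095
phase nan nan mean z nan dist tcp 72.83821635656507v.py:7: RuntimeWarning: Mean of empty slice.
  C=np.array([465.6,-39.]);rel=M[:,:2]-C;rho=np.hypot(*rel.T);k=(rho>34)&(rho<42);z=np.exp(10j*np.arctan2(rel[k,1],rel[k,0])).mean();print("phase",np.degrees(np.angle(z))/10,abs(z),"mean z",M[:,2].mean(),"dist tcp",np.hypot(*(C-o["position"][:2])))
  ret = ret.dtype.type(ret / rcount)
```

View pics/w6.png

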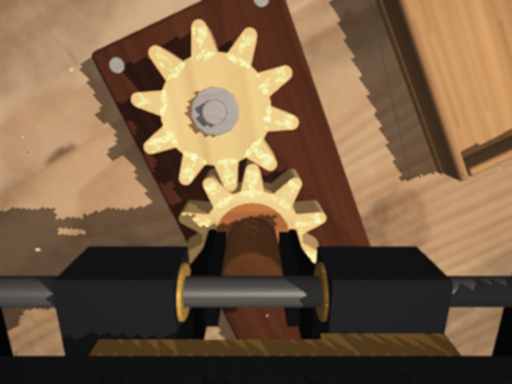

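The held gear's tooth is still on the tool axis at (252,170), so it turned 105° without slipping. The master at (213,110) is still meshed and has been driven round. The tray's corner is at (463,175). Next I back off, lift, and measure the tray.

Emit:
{"method": "play_rows", "body": {
  "motion": [
    [[10,-4,1,0,0,0,0],[10,-6,1.5,0,0,0,0],[10,-8,2,0,0,0,0],[10,-9,2.5,0,0,0,0],[10,0,0,-20,0,0,0],[10,0,0,-30,0,0,0],[10,0,0,-40,0,0,0],[10,0,0,-40,0,0,0],[10,0,30,0,0,0,0],[10,0,40,0,0,0,0],[10,0,30,0,0,0,0],[10,0,0,0,0,0,0],[10,0,0,0,0,0,0]]
  ]
}}

```text
clock: 14.82
position: [525.2, -185.4, 185.3]
orientation: [0.865, 0.502, -0.001, -0.001]
ft_force: [-0.1, 0.4, -2.5]
gripper_width: 27.3
grip_force: 30.0
```

```bash
python3 - <<'E'
from h import *
c=imaging.camera("wrist");save(c,"pics/w7.png");P=cloud(c)
b=(P[...,0]>540)&(P[...,0]<780)&(P[...,1]<60)&(P[...,1]>-220)&(P[...,2]>22)&(P[...,2]<30)
n,l,st,_=cv2.connectedComponentsWithStats(b.astype(np.uint8))
for i in range(1,n):
    if st[i,4]>80: print(st[i],cv2.minAreaRect(P[l==i][:,:2].astype(np.float32)))
E
python3 to.py 645 -80 175
```

```text
[ 214    0  205  117 2303] ((641.912109375, -94.7768325805664), (109.14484405517578, 144.99525451660156), 87.39436340332031)
[447   2  51  96 436] ((741.85986328125, -178.377685546875), (77.4558334350586, 35.30849075317383), 55.192420959472656)
clock 14.875 pos [ 525.1 -185.1  185.4] z [-0.003  0.002 -1.   ] yaw y -29.69 tool shift [150.7  52.1  10.3] j [-0.54  0.48  1.64  0.    1.02 -0.02]
```

View pics/w7.png

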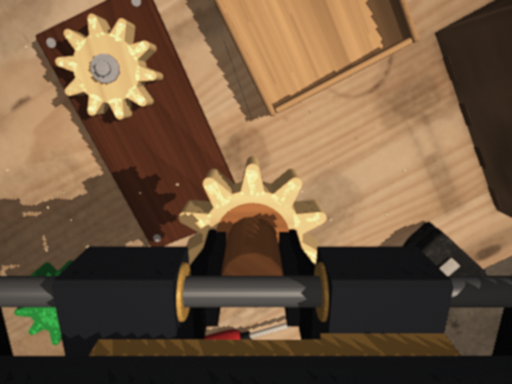

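```bash
python3 - <<'E'
from h import *
import pickle
S=pickle.load(open("a.pkl","rb"))
for P in (cloud(imaging.camera("wrist")),cloud(S["scene"]),cloud(S["side"])):
    k=(P[...,0]>600)&(P[...,0]<1000)&(P[...,1]<60)&(P[...,1]>-450)&(P[...,2]>60)&(P[...,2]<400)
    q=P[k]
    if len(q): print(len(q),np.percentile(q,[1,50,99],axis=0).round(0).tolist(), "min dist to tray ctr",np.hypot(q[:,0]-642.5,q[:,1]+77).min().round(0))
E
```

```text
2856 [[600.0, -248.0, 60.0], [735.0, -182.0, 74.0], [753.0, -156.0, 259.0]] min dist to tray ctr 120.0
3788 [[729.0, -371.0, 62.0], [739.0, -280.0, 146.0], [927.0, -159.0, 172.0]] min dist to tray ctr 122.0
2015 [[728.0, -354.0, 62.0], [826.0, -163.0, 144.0], [929.0, -149.0, 174.0]] min dist to tray ctr 115.0
```

Emit:
{"method": "play_rows", "body": {
  "motion": [
    [[10,0,0,0,0,0,-10],[10,0,0,0,0,0,-10],[10,0,0,0,0,0,-10],[10,0,0,0,0,0,-10],[10,0,0,0,0,0,-10],[10,10,24.6,0,0,0,0],[10,10,24.6,0,0,0,0],[10,10,24.6,0,0,0,0],[10,10,24.6,0,0,0,0],[10,10,24.6,0,0,0,0],[10,10.7,24.6,0,0,0,0],[10,0,0,25,0,0,0],[10,0,0,30,0,0,0],[10,0,0,30,0,0,0],[10,0,0,25,0,0,0],[10,0,0,15,0,0,0],[10,0,0,10,0,0,0],[10,0,0,0,0,0,0],[10,0,0,0,0,0,0]]
  ]
}}

```text
clock: 17.3
position: [644.8, -77.8, 51.9]
orientation: [0.571, 0.821, 0.0, 0.001]
ft_force: [0.4, 0.0, -2.0]
gripper_width: 27.4
grip_force: 30.0
```

```bash
python3 to.py 642.5 -77 41.5; python3 v.py pics/w8.png 2>/dev/null
```

```text
clock 17.3 pos [644.8 -77.8  51.9] z [ 0.002 -0.001 -1.   ] yaw y 20.33 tool shift [ 1.6 -1.9 10.4] j [-0.29  0.77  1.49 -0.    0.88 -0.65]
face 13.254040680211897
phase nan nan mean z nan dist tcp 183.3903256513797
```

View pics/w8.png

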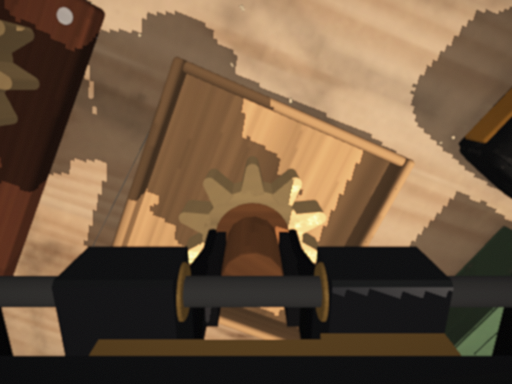

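The gear at (252,205) hangs inside the tray, well within its walls. Now I lower it the last 10 mm.

Emit:
{"method": "play_rows", "body": {
  "motion": [
    [[10,1.5,-2,4,0,0,0],[10,0,0,3,0,0,0],[10,0,0,2,0,0,0],[10,0,0,1,0,0,0],[10,0,0,0,0,0,0],[10,0,0,0,0,0,0]]
  ]
}}

```text
clock: 18.1
position: [641.7, -76.9, 41.0]
orientation: [0.571, 0.821, 0.0, 0.0]
ft_force: [0.2, 0.2, -2.4]
gripper_width: 27.3
grip_force: 30.0
```

Emit:
{"method": "play_rows", "body": {
  "motion": [
    [[10,0,0,0.7,0,0,0],[10,0,0,0.7,0,0,0],[10,0,0,0,0,0,0],[10,0,0,0,0,0,0]]
  ]
}}

```text
clock: 18.6
position: [641.8, -76.9, 40.8]
orientation: [0.571, 0.821, 0.0, 0.0]
ft_force: [-1.5, 1.6, 6.1]
gripper_width: 27.3
grip_force: 30.0
```

Contact with the floor: the vertical force rose from -2 to +6 N. I release gently and retreat straight up.

Emit:
{"method": "play_rows", "body": {
  "motion": [
    [[30,0,0,0,0,0,0],[45,0,0,0,0,0,0],[70,0,0,0,0,0,0],[80,0,0,0,0,0,0],[80,0,0,0,0,0,0],[80,0,0,0,0,0,0],[80,0,0,-10,0,0,0],[80,0,0,-20,0,0,0],[80,0,0,-30,0,0,0],[80,0,0,-40,0,0,0],[80,0,0,-40,0,0,0],[80,0,0,0,0,0,0],[80,0,0,0,0,0,0]]
  ]
}}

```text
clock: 20.23
position: [641.3, -76.8, 180.4]
orientation: [0.571, 0.821, 0.0, 0.0]
ft_force: [-0.3, -0.1, 0.5]
gripper_width: 80.2
grip_force: 0.0
```

```bash
python3 - <<'E'
from h import *
import pickle
c=imaging.camera("wrist");P=cloud(c);save(c,"pics/w9.png")
k=(np.hypot(P[...,0]-642,P[...,1]+77)<46)
t=P[k&(abs(P[...,2]-73)<4)];f=P[k&(abs(P[...,2]-28)<4)]
print("hub top",t.mean(0),len(t),"face",f.mean(0),np.linalg.lstsq(np.c_[f[:,:2]-f[:,:2].mean(0),np.ones(len(f))],f[:,2],rcond=None)[0])
S=pickle.load(open("a.pkl","rb"))["scene"];N=imaging.camera("scene")
d=np.abs(S["image"].astype(int)-N["image"]).sum(-1);
for n,(a,b,u,v) in dict(sd=(225,275,310,370),tape=(195,225,365,402),g7=(165,195,165,195),g15=(145,170,220,248)).items(): print(n,(d[a:b,u:v]>90).mean())
print(readout.get_obs()["clock"])
E
```

```text
hub top [642.2312805  -75.87260661  72.58418057] 831 face [640.92265935 -72.4434857   27.78952847] [-2.52404359e-04 -1.48632033e-04  2.77895285e+01]
sd 0.0
tape 0.0
g7 0.0
g15 0.01
20.325
```

```bash
python3 -c "
from rig import ticket
print(ticket.hand_in())"
```

```text
the job is handed in; nothing more can be done
None
```

The job is handed in at about 20 s: I turned the 10-tooth gear 105° in mesh with the master, though I saw the master's turn only in the images and did not measure its angle, then set the gear down flat near the middle of the tray, hub up; before-and-after images show the other two gears and the tools unmoved.

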